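# Park the amplifier's inner volume knob, then wake it

## Robot

A 6-joint arm with a two-finger parallel gripper is mounted at the origin on the work surface. World frame = base frame: x ahead of the robot, y to its left, z up, the work surface at z = 0. Lengths are in m, angles in rad, forces in N, time in s.
With the tool pointing down it reaches from about 0.25 to 0.725 m from the base axis. Payload 4 kg.
Tool frame: the origin (TCP) lies on the centre line of the jaws, within the pads' length; the fingertips stand 25 mm ahead of it and the grasp point (between the pads) lies 6 mm ahead of it; z points along the fingers, x is the direction in which the jaws open and shut, and the axes are right-handed (so a half turn about z gives the same grasp; the last joint's range is limited). The gripper opens to 85 mm and grips with 20 to 120 N. Pads are 22 mm wide; open, the fingers measure 114 mm over their backs; the gripper's body (76 mm by 85 mm) begins 54 mm behind the grasp point. The pads swing forward as they close: fully open they stand 13 mm farther back than shut.
Start: joints at [1.175, 0.241, 0.005, 1.335, 0, 1.571], TCP at [0.193, 0.461, 0.256] pointing down, gripper open.
Joint ranges: [-2.72, 2.72], [-1.05, 1.87], [-1.09, 1.28], [-1.99, 2.15], [-1.42, 1.44], [-3.14, 3.14]. Speed limits (rad/s): [2.79, 2.79, 3.14, 3.14, 3.14, 3.14].

## Interface

Orientations are given as a unit quaternion [x, y, z, w].
In Python, from workcell import bot, imaging, order gives the robot as it stands.
- The arm moves only by the tool carry_out, never from a script. Its argument "moves" is a list of rows, each a list of 5 numbers: the shift along the tool's x, y, z scaled (see below), then the turn about the tool's z scaled (see below), then the opening, from -1 (shut) to 1 (fully open). In form: [[tx, ty, tz, roll, hand], ...]. A call has 1 to 20 rows; each row is the pose to reach, as a shift and turn from the pose commanded when the call began, along the tool's axes at that moment; what a row does not reach only later rows make up. The controller multiplies each number of a shift by 0.1 m and each number of a turn by 90 degrees. A row lasts 1/10 s, in which the tool goes at most 50 mm and 8.59 degrees, less where a joint would pass 70% of its speed; a pose out of reach is approached as far as the arm can. A call with a number of a shift or a turn outside -1 to 1 is refused whole. A call with a gripper value outside its range is refused whole. The fingers move at their own pace and stop on an object; the grip force is fixed at half the most. Time passes only in rows, so rows that repeat a pose let the fingers close. It gives the time, the measured TCP pose, the force and the opening at its end, in the units of the state.
- bot.get_obs(): the state, without advancing time (a new reading comes with each control period).
- imaging.camera(name): name is "scene" or "top" or "wrist"; returns the picture (400x640x3 uint8, red, green, blue); there is no depth.
- imaging.camera_model(name): a dict with "fovy" (degrees; the focal length in pixels is half the picture's height over the tangent of half this angle, whatever the lens; pixels are square), "cx", "cy" (the principal point, pixels), "eye" and "rotation" of the camera in the world. Camera axes: x right, y up, looking along -z (the intrinsics and any distortion apply to the point x, -y, -z); pixel columns grow to the right and rows downward; lengths in m; the calibration is good to about 2 mm. A picture is of the moment at which its call begins: read the wrist's pose just before it. camera_model takes no time and is no camera call; for the wrist camera it gives the pose at the moment of the call.
- order.job_done(): hands the job in, once; it reports no verdict.
The state is a dict: "clock": time; "joint_pos": joint angles; "joint_vel": joint speeds; "tau": joint torques, N m; "eef_pos": TCP position; "tool_rot": TCP orientation; "ft_force": force on the tool from outside, world axes, zero at the start; "ft_torque": the same for the moment, N m; "grip_width": finger opening in m.
Only numpy, scipy, OpenCV 4.12 (cv2) and the standard library are available. Lean on these libraries where they do the work, as an engineer would, in place of code of your own. Each camera call takes 0.05 s, during which the arm holds its last target.

## Task

Get the second-hand amplifier on the stall ready to show: turn only the small orange inner knob of the two-tier dial all the way anticlockwise to OFF, pushing it in just enough to slip past the safety stop it meets on the way, and let it spring fully up again there. Do not turn the silver outer ring and do not force the knob against the stop. Only then press the green button right down and let it go; leave the grey knob and everything else on the table as it is.

Things in the scene. Friction and masses are not known exactly. Their poses are not given: they have to be found in the camera images.
- dial: Black square plate (72 x 72 x 4 mm) of the two-tier dial, one of three bays in a row, 105 mm apart along y, on the flat top (64 mm high) of the amplifier, a low dark case 200 x 350 mm. Fixed. Origin: on the dial's axis at the plate's underside, z up. Above it: ring 4-16 mm, thin shaft 16-20.7, inner knob 20.7-35.7 when up. The other bays stand under 30 mm high.
- knob_top (a point): Centre of the top of the small inner volume knob: orange, round, white line on top, 22 mm diameter, 15 mm tall, 35.7 mm above the dial plate's origin when up. It pushes straight down on a spring: gives at 5 N, then 2 N more per mm (10 N at 2.5 mm, 14.4 N at 4.7 mm). At 4.7 mm its underside meets the outer ring and drags it when turned.
- volume (a joint): Angle of the inner volume knob, rad, larger = clockwise from above. 0 is the OFF end (hard stop); starts between 0.95 and 1.3. Turns easily (0.02 N m). Turned anticlockwise it meets a hidden safety stop at about 0.85; pushed in 2.5 mm or more it passes under it, and below about 0.15 it is clear and springs up by itself if let.
- stop: Hidden safety stop inside the dial, fixed; not visible, nothing to grasp. Origin on the dial's axis. It may not be loaded above 25 N, which is a turning moment of about 0.45 N m on the knob.
- key: The hidden key inside the dial that turns and sinks with the inner knob and runs against the safety stop at a radius of 18 mm. Not visible; origin on the dial's axis.
- tone_mark (a point): Blue mark on the top of the outer tone ring, 24 mm from the axis. The ring is aluminium, 52 mm diameter, its flat top 16 mm above the dial plate's origin, coaxial with the inner knob and 4.7 mm below its underside. It turns very easily (0.012 N m): a light rub by fingertips or by the pushed-in knob moves it.
- start_top (a point): Centre of the top of the green round push button, 26 mm diameter, in a black housing on the amplifier's top in one of the other two bays. Presses straight down 6 mm on a spring, 5 N at the bottom, and comes up again.
- start (a joint): Travel of the green button in m: 0 up, 0.006 fully down.
- input_mark (a point): End of the white line on the plain grey knob (28 mm diameter, 18 mm tall, top 22 mm above the amplifier's top) in the remaining bay, 13 mm from its axis. Not to be touched.
- driver_grip (a point): Handle of a red screwdriver (170 mm long) lying loose on the table on the robot's side of the amplifier.
- dish_in (a point): Inside floor of a small green glass dish (90 mm across, 30 mm high) behind the amplifier, loose.
- cup_in (a point): Inside floor of a white paper cup (72 mm across, 85 mm high), loose, left of the amplifier.
- tin_mid (a point): Middle of a yellow tin (70 mm across, 90 mm high), loose, right of the amplifier.
- cork_mid (a point): Middle of the wooden handle (100 mm long) of a corkscrew lying loose on the table to the right.
- mug_in (a point): Inside floor of a blue mug (80 mm across, 90 mm high), loose, at the right behind the amplifier.

How it is judged:
On the way, in this order (a step that is already met when the one before it is completed fails the run):
1. the volume knob is parked at OFF and sprung up (value of joint volume below 0.22 rad and z of knob_top in the frame of dial above 0.0345 m), for 0.2 s.
2. the green button is pressed right down (value of joint start above 0.0045 m), for 0.05 s.
At the end, for the whole second after the job is handed in: The inner knob is within 0.22 rad of its OFF end and sprung up (its top more than 34.5 mm above the dial plate's origin), the outer ring's mark is within 3 mm of where it began, and the green button, having been pressed at least 4.5 mm after parking, is up again (less than 2 mm in) (all of step 1 and value of joint start below 0.002 m and distance of tone_mark from where it was at the start of the episode below 0.003 m); the robot touches nothing.
It fails at once if the outer tone ring is turned (its mark moves more than 3 mm) (distance of tone_mark from where it was at the start of the episode above 0.003 m).
It fails at once if the knob is forced against the safety stop (more than 25 N) (contact force between key and stop above 25 N).
It fails at once if the green button is pressed (more than 3 mm) while the volume is not parked (value of joint start above 0.003 m and not (value of joint volume below 0.22 rad and z of knob_top in the frame of dial above 0.0345 m)).
It fails at once if the plain grey knob is turned (its mark moves more than 4 mm) (distance of input_mark from where it was at the start of the episode above 0.004 m).
It fails at once if one of the loose wares is moved more than 20 mm (distance of any of driver_grip, dish_in, cup_in, tin_mid, cork_mid, mug_in from where it was at the start of the episode above 0.02 m).
It also fails if it takes over 64 s, if anything falls off the work surface, if the arm or the gripper's body presses on something with over 40 N, if the wrist force passes 120 N, or if a joint passes its speed limit or range.

## Working session

There is one attempt and no reset: what is moved stays moved. The work goes in short steps, Python scripts to look and compute and a tool call to move; the robot and the scene stay as the last step left them, time stands still between calls to the robot, and variables do not carry over. Pictures are saved under pics/ and viewed, and the job is handed in when it is done.

Besides the shell and the picture viewer there is one more tool, called after "Emit:" by a JSON object that holds its "method" and its "body". carry_out: Moves the arm, as the interface text tells. Its arguments: {"type":"object","properties":{"moves":{"type":"array","items":{"type":"array","items":{"type":"number","minimum":-1,"maximum":1}}}},"required":["moves"]}

```bash
mkdir -p pics
cat > h.py <<'E'
import numpy as np, cv2
from workcell import bot, imaging, order
def snap(n,f):
    m=imaging.camera_model(n); im=imaging.camera(n); cv2.imwrite('pics/'+f,cv2.cvtColor(np.ascontiguousarray(im),cv2.COLOR_RGB2BGR)); return im,m
E
python3 - <<'E'
from h import *
for n in ['scene','top','wrist']:
    im,m=snap(n,n+'0.png'); print(n,m)
print(bot.get_obs())
E
```

```text
scene {'fovy': 53.04525442559376, 'cx': 310.3842014042797, 'cy': 198.42391345011634, 'eye': array([1.12449028, 0.74997527, 0.67456934]), 'rotation': array([0.15314022, 0.4698491 , 0.82275418, 0.28082995])}
top {'fovy': 57.56663434860892, 'cx': 315.09787054482007, 'cy': 200.52422818941548, 'eye': array([ 0.39557602, -0.04827135,  1.05526293]), 'rotation': array([-0.06567011,  0.06208462,  0.71314984, -0.69516203])}
wrist {'fovy': 70.9723052555176, 'cx': 323.506040361491, 'cy': 201.7954105526366, 'eye': array([0.12517251, 0.4894245 , 0.37446703]), 'rotation': array([-0.11974023, -0.07898004,  0.5485323 ,  0.82373342])}
{'clock': 0.15, 'joint_pos': array([1.17498893e+00, 2.41241279e-01, 4.05878495e-03, 1.33523717e+00,
       1.95556514e-05, 1.57082184e+00]), 'joint_vel': array([-0.00043767, -0.0031463 ,  0.00489019, -0.00059843, -0.00138458,
        0.00141153]), 'tau': array([-9.85307452e-04, -3.72635150e+01,  2.52638090e+01,  1.23386932e-02,
        1.07334404e-05,  1.57314972e-06]), 'eef_pos': array([0.19260141, 0.46093756, 0.25562636]), 'tool_rot': array([ 8.32338850e-01,  5.54266524e-01, -6.80990647e-04,  4.41759040e-04]), 'ft_force': array([ 0.62473699, -0.28609626, -0.81952152]), 'ft_torque': array([ 0.01401028, -0.03160929,  0.03202107]), 'grip_width': 0.08533480176857719}
```

View pics/scene0.png

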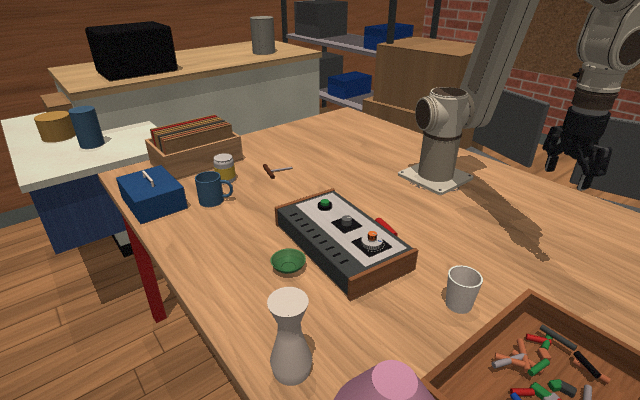

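View pics/top0.png

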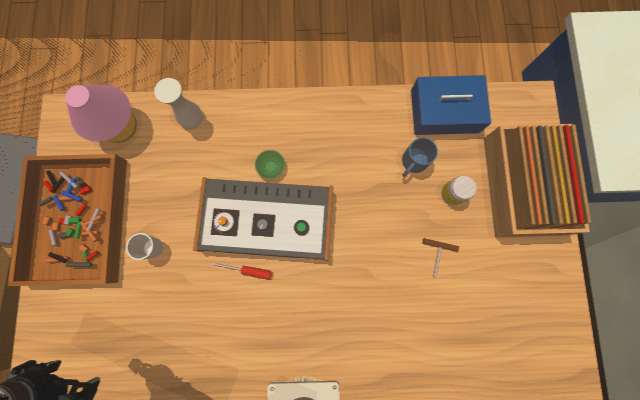

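View pics/wrist0.png

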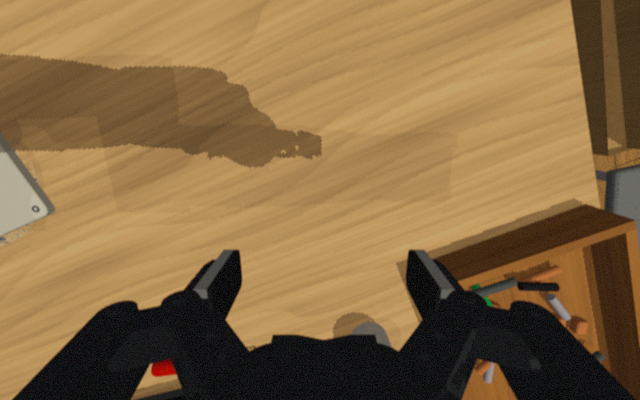

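```bash
cat >> h.py <<'E'
from scipy.spatial.transform import Rotation as R
def ray(m,u,v):
    f=200/np.tan(np.radians(m['fovy'])/2)
    d=np.array([(u-m['cx'])/f,-(v-m['cy'])/f,-1]); return R.from_quat(m['rotation']).apply(d)
def onz(m,u,v,z):
    d=ray(m,u,v); return m['eye']+d*(z-m['eye'][2])/d[2]
def proj(m,p):
    f=200/np.tan(np.radians(m['fovy'])/2)
    c=R.from_quat(m['rotation']).inv().apply(np.array(p)-m['eye']); return np.array([m['cx']-f*c[0]/c[2], m['cy']+f*c[1]/c[2]])
def crop(f,x0,y0,x1,y1,s,o):
    im=cv2.imread('pics/'+f)[y0:y1,x0:x1]; cv2.imwrite('pics/'+o,cv2.resize(im,None,fx=s,fy=s,interpolation=cv2.INTER_CUBIC))
E
python3 - <<'E'
from h import *
mt=imaging.camera_model('top');ms=imaging.camera_model('scene')
crop('top0.png',190,170,340,280,5,'topc.png')
crop('scene0.png',270,180,420,300,5,'scenec.png')
print(onz(mt,303,396,0),onz(mt,224,221,.1),onz(mt,301,228,.09),onz(ms,372,236,.1),onz(ms,325,203,.09))
for c in [(203,179),(332,187),(328,262),(196,252)]: print(onz(mt,*c,.064))
E
```

```text
[0.05632563 0.00040763 0.        ] [0.52163479 0.19667575 0.1       ] [ 0.49891306 -0.00624129  0.09      ] [0.53601672 0.21177398 0.1       ] [0.51814433 0.01011293 0.09      ]
[0.64654717 0.26729479 0.064     ]
[ 0.61400638 -0.09352676  0.064     ]
[ 0.40832551 -0.0759502   0.064     ]
[0.44390027 0.2800533  0.064     ]
```

View pics/topc.png

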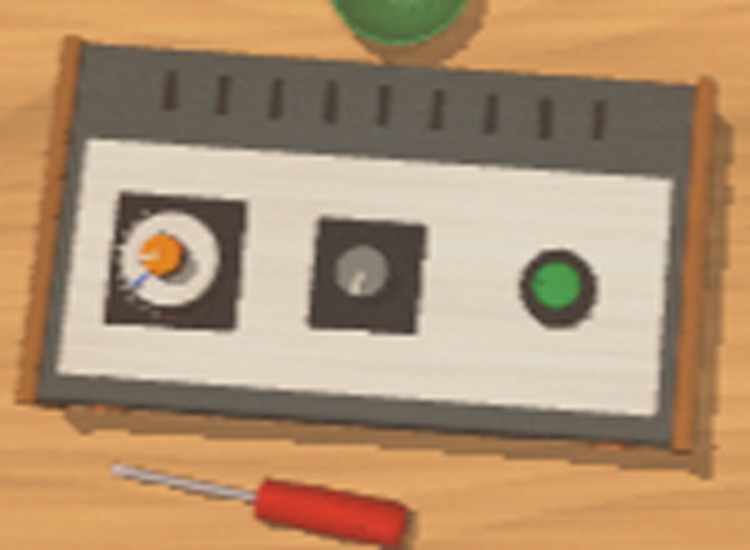

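View pics/scenec.png

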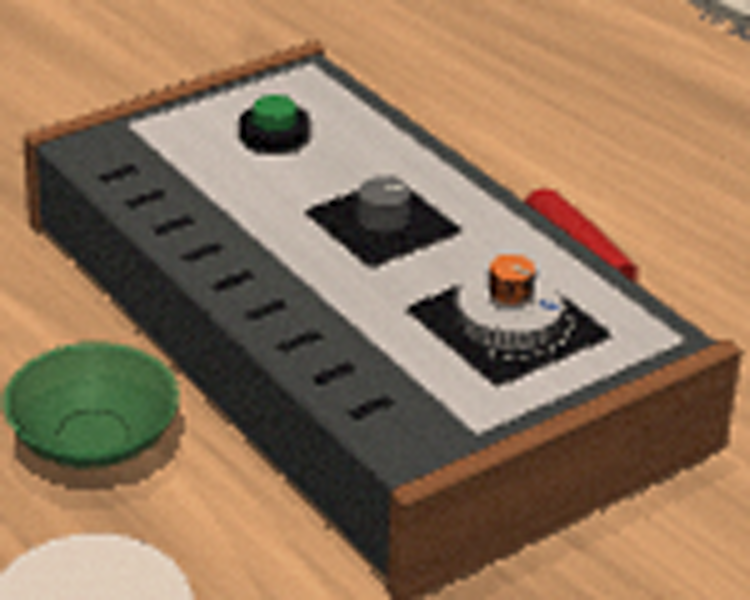

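```bash
cat >> h.py <<'E'
def tool(o=None):
    o=o or bot.get_obs(); return o['eef_pos'],R.from_quat(o['tool_rot'])
def shift(p,o=None):
    "tool-frame shift /0.1 to put TCP at p"
    e,r=tool(o); return np.round(r.inv().apply(np.array(p)-e)/.1,4)
E
python3 - <<'E'
from h import *
m=imaging.camera_model('wrist'); e,r=tool()
print(r.as_matrix().round(3)); rc=r.inv()*R.from_quat(m['rotation']); print('cam in tool',r.inv().apply(m['eye']-e),rc.as_matrix().round(3))
print('tip px',proj(m,e+r.apply([0,0,.025])), 'below', [proj(m,e+r.apply([0,y,.15])).round() for y in (0,.05,.1,-.05)])
print(shift([.528,.204,.256]))
E
```

```text
[[ 0.386  0.923 -0.001]
 [ 0.923 -0.386 -0.001]
 [-0.002 -0.    -1.   ]]
cam in tool [ 0.00014062 -0.07320127 -0.11895329] [[ 1.     0.    -0.001]
 [ 0.    -0.959 -0.284]
 [-0.001  0.284 -0.959]]
tip px [323.11711201 253.57960862] below [array([323., 196.]), array([323., 242.]), array([323., 284.]), array([323., 144.])]
[-1.0775e+00  4.0853e+00 -2.1000e-03]
```

Emit:
{"method": "carry_out", "body": {"moves": [[-0.1,0.33,0,0,1],[-0.2,0.66,0,0,1],[-0.27,1,0,0,1],[-0.27,1,0,0,1]]}}

```text
clock: 0.55
eef_pos: [0.277, 0.3958, 0.256]
tool_rot: [0.834, 0.552, -0.0, 0.001]
ft_force: [-0.7, 1.2, 0.1]
grip_width: 0.085
```

Emit:
{"method": "carry_out", "body": {"moves": [[-0.1,0.33,0,0,1],[-0.2,0.66,0,0,1],[-0.27,1,0,0,1],[-0.27,1,0,0,1]]}}

```text
clock: 0.95
eef_pos: [0.3586, 0.3328, 0.256]
tool_rot: [0.834, 0.552, 0.0, 0.0]
ft_force: [-0.9, 0.7, -0.8]
grip_width: 0.0855
```

Emit:
{"method": "carry_out", "body": {"moves": [[-0.1,0.33,0,0,1],[-0.2,0.66,0,0,1],[-0.27,1,0,0,1],[-0.27,1,0,0,1]]}}

```text
clock: 1.35
eef_pos: [0.4403, 0.2698, 0.2558]
tool_rot: [0.833, 0.553, 0.0, 0.0]
ft_force: [-1.1, -0.2, 0.6]
grip_width: 0.0854
```

Emit:
{"method": "carry_out", "body": {"moves": [[-0.1,0.33,0,0,0],[-0.2,0.66,0,0,0],[-0.27,1,0,0,0],[-0.27,1.05,0,0,0],[-0.27,1,0,0,0],[-0.27,1,0,0,0]]}}

```text
carry_out: Invalid argument: moves='[[-0.1,0.33,0,0,0],[-0.2,0.66,0,0,0],[-0.27,1,0,0,0],[-0.27,1.05,0,0,0],[-0.27,1,0,0,0],[-0.27,1,0,0,0]]' does not match type={"type": "array", "items": {"type": "array", "items": {"type": "number", "minimum": -1, "maximum": 1}}}
```

Emit:
{"method": "carry_out", "body": {"moves": [[-0.1,0.33,0,0,0],[-0.2,0.66,0,0,0],[-0.27,1,0,0,0],[-0.27,1,0,0,0],[-0.27,1,0,0,0],[-0.27,1,0,0,0]]}}

```text
clock: 1.95
eef_pos: [0.519, 0.2087, 0.2561]
tool_rot: [0.832, 0.555, -0.0, -0.0]
ft_force: [0.3, -0.6, 0.5]
grip_width: 0.0429
```

Run:
```python
from h import *
print(bot.get_obs()); im,m=snap('wrist','w1.png'); print(m)
```

```text
{'clock': 1.95, 'joint_pos': array([3.81962767e-01, 3.60358909e-01, 1.69708785e-01, 1.38120421e+00,
       6.50324403e-04, 7.76142486e-01]), 'joint_vel': array([ 0.00443272, -0.0094209 , -0.00104893, -0.00077592, -0.00375143,
       -0.00393226]), 'tau': array([-4.63617314e-01, -4.28752398e+01,  2.55673027e+01, -2.17015122e-02,
       -1.75559800e-02,  6.26200985e-03]), 'eef_pos': array([0.51898659, 0.20866711, 0.25610159]), 'tool_rot': array([ 8.31880619e-01,  5.54954278e-01, -4.51160948e-04, -4.26648809e-04]), 'ft_force': array([ 0.34149624, -0.58089738,  0.48709542]), 'ft_torque': array([ 0.00600504,  0.00857162, -0.00565825]), 'grip_width': 0.04294760820067207}
{'fovy': 70.9723052555176, 'cx': 323.506040361491, 'cy': 201.7954105526366, 'eye': array([0.45159697, 0.23687741, 0.37514142]), 'rotation': array([-0.1187308 , -0.07938601,  0.54914955,  0.82342919])}
```

View pics/w1.png

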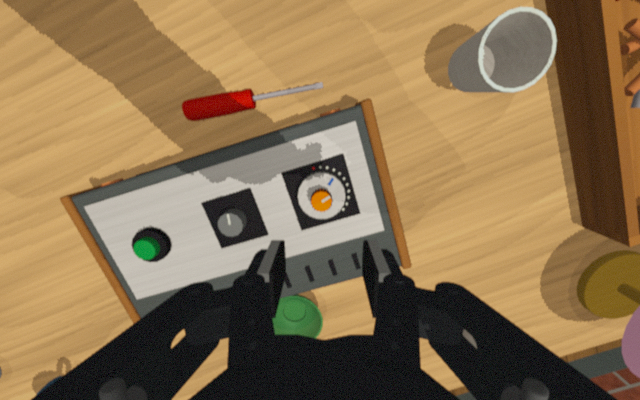

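Run:
```python
from h import *
m=imaging.camera_model('wrist')
im=cv2.imread('pics/w1.png'); h=cv2.cvtColor(im,cv2.COLOR_BGR2HSV)
def cen(lo,hi,box):
    k=cv2.inRange(h,lo,hi); q=np.zeros_like(k); x0,y0,x1,y1=box; q[y0:y1,x0:x1]=k[y0:y1,x0:x1]
    n,l,s,c=cv2.connectedComponentsWithStats(q); i=1+np.argmax(s[1:,4]); return c[i],s[i]
o,s=cen((8,150,120),(25,255,255),(290,170,350,220)); print(o,s, onz(m,*o,.0975))
g,s=cen((50,100,50),(75,255,255),(120,220,180,270)); print(g,s,onz(m,*g,.09))
# top
m=imaging.camera_model('top'); im=cv2.imread('pics/top0.png'); h=cv2.cvtColor(im,cv2.COLOR_BGR2HSV)
o,s=cen((8,150,120),(25,255,255),(205,205,240,240)); print(o,s, onz(m,*o,.0997))
crop('w1.png',270,140,370,240,6,'w1c.png')
```

```text
[320.25874126 200.6993007 ] [311 191  21  20 286] [0.52493761 0.2029003  0.0975    ]
[146.37113402 247.86391753] [133 237  27  24 485] [0.50297316 0.00196335 0.09      ]
[222.08333333 220.54166667] [218 217   9   8  48] [0.52302722 0.2018583  0.0997    ]
```

View pics/w1c.png

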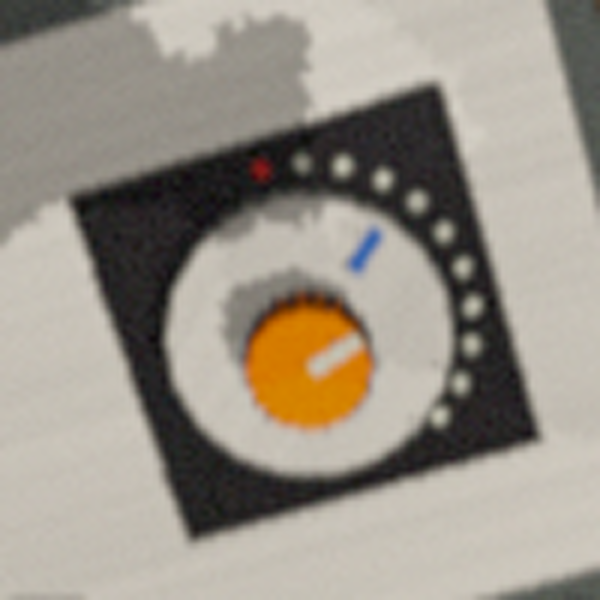

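Run:
```python
from h import *
m=imaging.camera_model('wrist')
p=onz(m,321.5,201,.0997); print(p)
c=[(72,198),(437,84),(538,438),(192,540)]
P=np.array([onz(m,270+(x)/6,140+y/6,.068)[:2] for x,y in c]); print(P,P.mean(0),np.linalg.norm(np.diff(P,axis=0),axis=1))
print(onz(m,270+306/6,140+336/6,.08))
print(shift([*p[:2],.16]))
```

```text
[0.52513984 0.20421838 0.0997    ]
[[0.48695903 0.17251033]
 [0.49339284 0.24242229]
 [0.5638784  0.23561336]
 [0.55759445 0.16554956]] [0.52545618 0.20402389] [0.07020739 0.07081367 0.07034504]
[0.52494879 0.20357113 0.08      ]
[-0.0173  0.0748  0.9624]
```

Emit:
{"method": "carry_out", "body": {"moves": [[-0.017,0.075,0.25,0,0],[-0.017,0.075,0.5,0,0],[-0.017,0.075,0.75,0,0],[-0.017,0.075,0.9,0,0],[-0.017,0.075,0.96,0,0],[-0.017,0.075,0.96,0,0],[-0.017,0.075,0.96,0,0]]}}

```text
clock: 2.7
eef_pos: [0.5267, 0.2037, 0.1614]
tool_rot: [0.832, 0.555, 0.001, 0.0]
ft_force: [-0.6, 0.6, 0.1]
grip_width: 0.0429
```

Run:
```python
from h import *
print(bot.get_obs()['eef_pos'],bot.get_obs()['ft_force'],bot.get_obs()['ft_torque']); im,m=snap('wrist','w2.png'); print(m)
e,r=tool(); print(proj(m,e+r.apply([0,0,.06])))
```

```text
[0.52670536 0.20370372 0.16136125] [-0.58625166  0.57217828  0.07842592] [-0.03423883  0.06799574 -0.01409578]
{'fovy': 70.9723052555176, 'cx': 323.506040361491, 'cy': 201.7954105526366, 'eye': array([0.45900258, 0.23194586, 0.28024981]), 'rotation': array([-0.11932565, -0.08059225,  0.54865587,  0.82355511])}
[323.29585281 230.64535962]
```

View pics/w2.png

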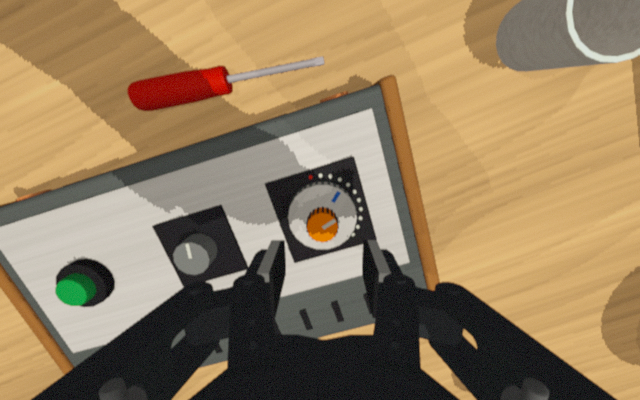

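Run:
```python
from h import *
m=imaging.camera_model('wrist'); o=bot.get_obs(); e,r=tool(); print(e)
crop('w2.png',255,140,395,290,4,'w2c.png')
for z in (.0997,):
  p=onz(m,322,224.5,z); print(p, r.inv().apply(p-e))
print(proj(m,[.5252,.2041,.0997]))
```

```text
[0.52698988 0.203676   0.16162981]
[0.52375691 0.20427015 0.0997    ] [-0.00079648 -0.00331336  0.06192329]
[322.58076081 226.39224675]
```

View pics/w2c.png

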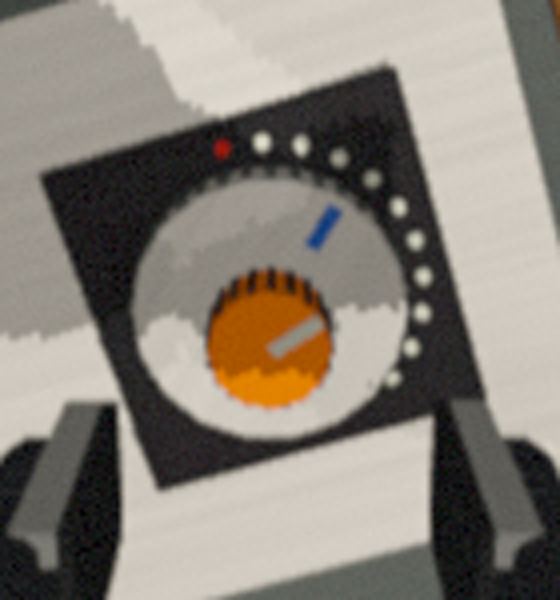

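Emit:
{"method": "carry_out", "body": {"moves": [[0,0,0,-0.1,0],[0,0,0,-0.2,0],[0,0,0,-0.3,0],[0,0,0,-0.4,0],[0,0,0,-0.5,0],[0,0,0,-0.6,0],[0,0,0,-0.7,0],[0,0,0,-0.8,0],[0,0,0,-0.9,0],[0,0,0,-1,0],[0,0,0,-1,0],[0,0,0,-1,0],[0,0,0,-1,0]]}}

```text
clock: 4.05
eef_pos: [0.5269, 0.2032, 0.1612]
tool_rot: [0.197, 0.98, 0.0, 0.001]
ft_force: [0.2, 0.1, -0.7]
grip_width: 0.0424
```

Run:
```python
from h import *
o=bot.get_obs();print(o['eef_pos'],o['tool_rot'],o['joint_pos']); im,m=snap('wrist','w3.png'); 
e,r=tool(); print(e,m['eye']); q=proj(m,[.5252,.2041,.0997]); print(q); 
crop('w3.png',int(q[0])-70,int(q[1])-75,int(q[0])+70,int(q[1])+75,4,'w3c.png')
```

```text
[0.52694772 0.20320972 0.16123114] [1.97395720e-01 9.80323518e-01 4.64202251e-04 7.17821260e-04] [ 3.68055998e-01  4.22564150e-01  1.03535304e-02  1.15687607e+00
  1.24508022e-05 -8.05338859e-01]
[0.52678249 0.20320046 0.16100228] [0.49818106 0.13650826 0.28008834]
[325.22107324 227.73035498]
```

View pics/w3c.png

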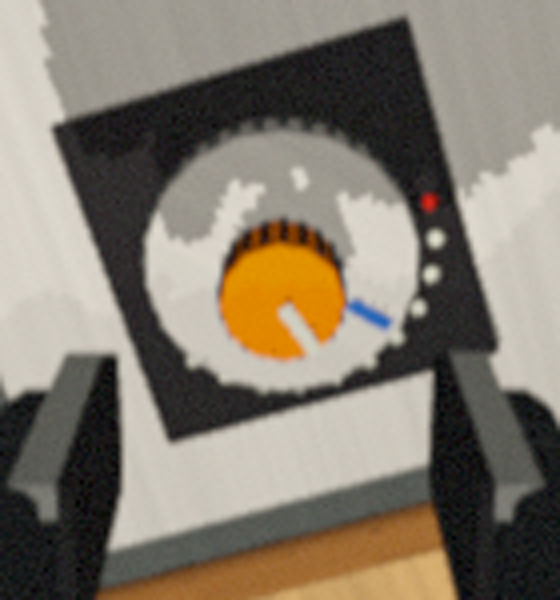

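View pics/w3.png

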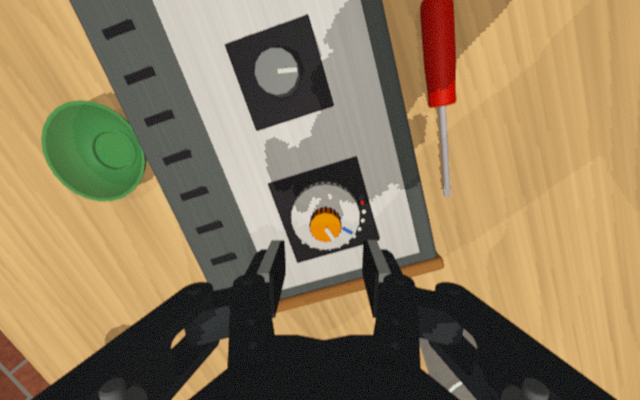

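Run:
```python
from h import *
m=imaging.camera_model('wrist'); e,r=tool(); print(e)
p=onz(m,255+282.5/4,152+299/4,.0997); print(p)
E=[]
for t in ([.5252,.2041],p[:2],(np.array([.5252,.2041])+p[:2])/2): print(shift([*t,.116]))
```

```text
[0.52678249 0.20320046 0.16100228]
[0.52449768 0.20340228 0.0997    ]
[0.0185 0.0018 0.45  ]
[ 0.0222 -0.0074  0.45  ]
[ 0.0203 -0.0028  0.45  ]
```

Emit:
{"method": "carry_out", "body": {"moves": [[0.02,-0.003,0.1,0,0],[0.02,-0.003,0.2,0,0],[0.02,-0.003,0.3,0,0],[0.02,-0.003,0.38,0,0],[0.02,-0.003,0.42,0,0],[0.02,-0.003,0.44,0,0],[0.02,-0.003,0.44,0,0],[0.02,-0.003,0.44,0,0]]}}

```text
clock: 4.9
eef_pos: [0.5248, 0.2036, 0.1166]
tool_rot: [0.197, 0.98, 0.0, 0.0]
ft_force: [0.4, 0.2, -0.2]
grip_width: 0.0428
```

Run:
```python
from h import *
im,m=snap('wrist','w4.png'); snap('scene','s4.png')
o=bot.get_obs();print(o['eef_pos'],o['ft_force'],o['ft_torque'])
e,r=tool(); q=proj(m,[.5249,.2038,.0997]); print(q); 
crop('w4.png',240,170,400,320,5,'w4c.png')
crop('scene0.png',340,210,410,270,8,'s0c.png')
crop('s4.png',320,180,420,270,7,'s4c.png')
```

```text
[0.52487378 0.20363851 0.11679757] [-0.4312854   0.31251917 -0.25291407] [-0.04516303  0.01610201  0.02621422]
[322.10797852 258.98447726]
```

View pics/w4c.png

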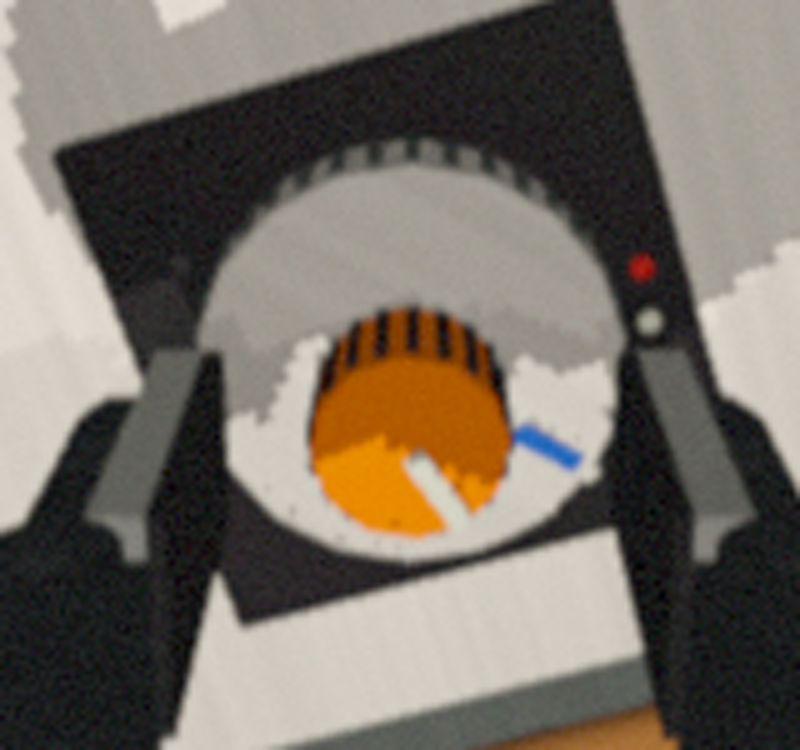

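View pics/s4c.png

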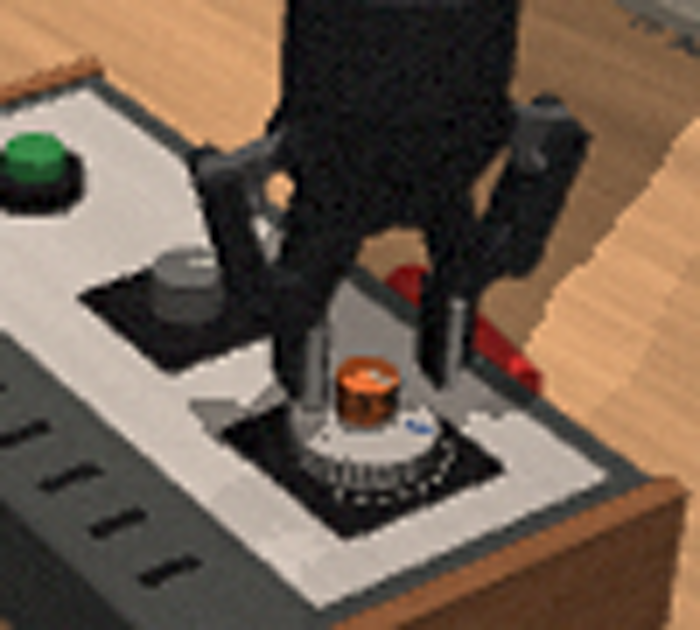

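Emit:
{"method": "carry_out", "body": {"moves": [[0,0,0,0,-0.2],[0,0,0,0,-0.35],[0,0,0,0,-0.42],[0,0,0,0,-0.45],[0,0,0,0,-0.47],[0,0,0,0,-0.49]]}}

```text
clock: 5.6
eef_pos: [0.5255, 0.2032, 0.1167]
tool_rot: [0.197, 0.98, -0.0, 0.001]
ft_force: [3.8, -2.3, 1.3]
grip_width: 0.0217
```

Run:
```python
from h import *
im,m=snap('wrist','w5.png')
o=bot.get_obs();print(o['eef_pos'],o['ft_force'],o['ft_torque'],o['grip_width'])
crop('w5.png',240,170,400,320,5,'w5c.png')
```

```text
[0.52551875 0.20321494 0.11665814] [ 3.90776392 -1.38480864  0.01879411] [-0.43103472 -0.71161127 -0.01153858] 0.021675927224575776
```

View pics/w5c.png

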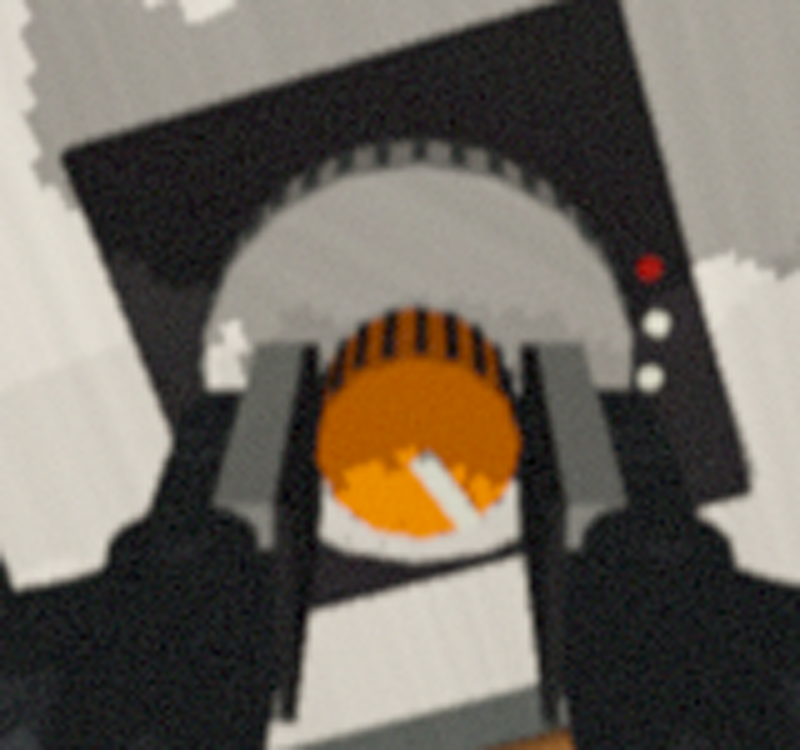

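Emit:
{"method": "carry_out", "body": {"moves": [[-0.004,0,0,0,-0.6],[-0.007,0,0,0,-0.8],[-0.007,0,0,0,-1],[-0.007,0,0,0,-1],[-0.007,0,0.01,0,-1],[-0.007,0,0.02,0,-1],[-0.007,0,0.02,0,-1],[-0.007,0,0.02,0,-1]]}}

```text
clock: 6.45
eef_pos: [0.5257, 0.2032, 0.1152]
tool_rot: [0.197, 0.98, 0.0, 0.001]
ft_force: [2.1, -4.3, 7.6]
grip_width: 0.019
```

Run:
```python
from h import *
o=bot.get_obs();print(o['eef_pos'],o['ft_force'],o['ft_torque'],o['grip_width'])
```

```text
[0.5256645  0.20319431 0.11521299] [ 2.14956334 -4.27514985  7.59573149] [-0.69560788 -0.42285209 -0.10688996] 0.0189793412597555
```

Emit:
{"method": "carry_out", "body": {"moves": [[-0.004,-0.002,0.006,0,-1],[-0.008,-0.004,0.012,0,-1],[-0.008,-0.004,0.016,0,-1],[-0.008,-0.004,0.016,0,-1],[-0.008,-0.004,0.016,0,-1]]}}

```text
clock: 6.95
eef_pos: [0.5258, 0.2031, 0.114]
tool_rot: [0.196, 0.981, 0.001, 0.0]
ft_force: [0.0, -2.6, 9.9]
grip_width: 0.0185
```

Run:
```python
from h import *
snap('wrist','w6.png')
o=bot.get_obs();print(o['eef_pos'],o['ft_force'],o['ft_torque'],o['grip_width'])
crop('w6.png',240,170,400,320,5,'w6c.png')
```

```text
[0.52578442 0.20310111 0.11400689] [ 0.05384724 -2.23014331  9.97962871] [-0.41256754 -0.06336844 -0.04030453] 0.018513330025262162
```

View pics/w6c.png

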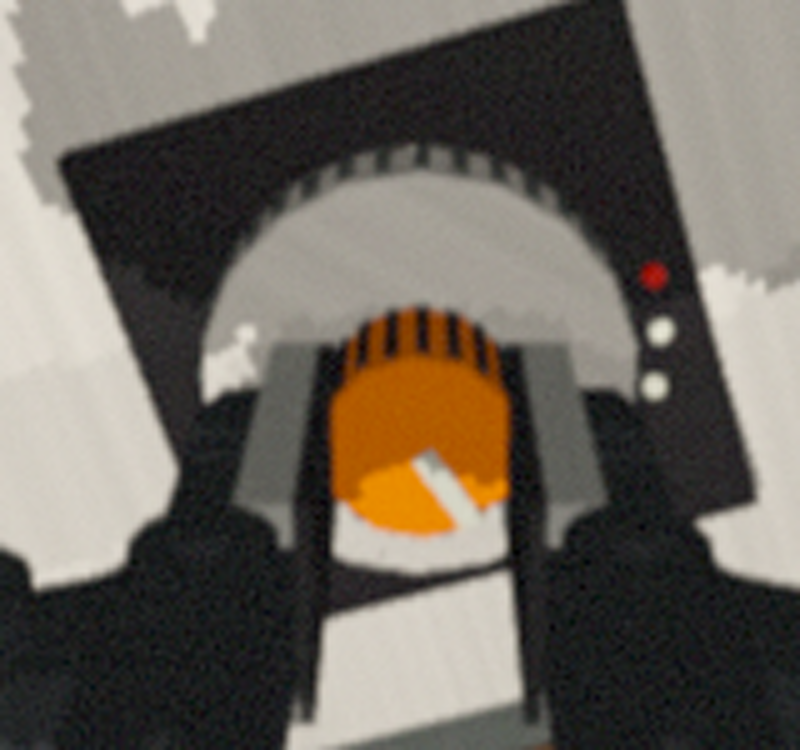

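Emit:
{"method": "carry_out", "body": {"moves": [[-0.002,-0.004,0.007,0,-1],[-0.002,-0.004,0.013,0,-1],[-0.002,-0.004,0.013,0,-1],[-0.002,-0.004,0.013,0,-1]]}}

```text
clock: 7.4
eef_pos: [0.5258, 0.2031, 0.1131]
tool_rot: [0.196, 0.981, 0.001, 0.0]
ft_force: [0.1, -1.1, 11.0]
grip_width: 0.0182
```

Run:
```python
from h import *
o=bot.get_obs();print(o['eef_pos'],o['ft_force'],o['ft_torque'],o['grip_width'])
```

```text
[0.52577962 0.2030534  0.11306492] [ 0.11632279 -1.05533386 10.98977674] [-0.27232921  0.22056042  0.00128789] 0.018203224911342193
```

Emit:
{"method": "carry_out", "body": {"moves": [[0,0,0.004,-0.03,-1],[0,0,0.004,-0.06,-1],[0,0,0.004,-0.09,-1],[0,0,0.004,-0.12,-1],[0,0,0.004,-0.15,-1],[0,0,0.004,-0.15,-1]]}}

```text
clock: 8.0
eef_pos: [0.5258, 0.2031, 0.1128]
tool_rot: [0.079, 0.997, 0.001, 0.0]
ft_force: [-1.2, -0.9, 12.4]
grip_width: 0.0188
```

Run:
```python
from h import *
snap('wrist','w7.png')
o=bot.get_obs();print(o['eef_pos'],o['ft_force'],o['ft_torque'],o['grip_width'])
crop('w7.png',240,170,400,320,5,'w7c.png')
```

```text
[0.52574143 0.2030596  0.1127963 ] [-0.5182649  -0.91275313 12.41881398] [-0.29313881  0.23116057  0.03532425] 0.01843038183148495
```

View pics/w7c.png

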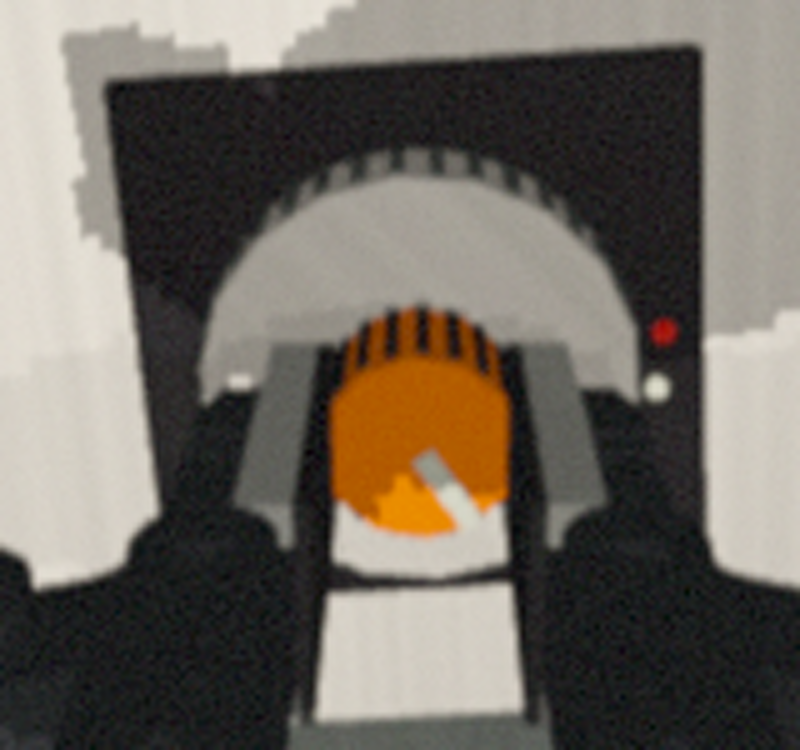

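Emit:
{"method": "carry_out", "body": {"moves": [[0,0,-0.003,-0.04,-1],[0,0,-0.003,-0.08,-1],[0,0,-0.003,-0.12,-1],[0,0,-0.003,-0.16,-1],[0,0,-0.003,-0.2,-1],[0,0,-0.003,-0.2,-1]]}}

```text
clock: 8.65
eef_pos: [0.5257, 0.2031, 0.113]
tool_rot: [-0.078, 0.997, 0.001, 0.001]
ft_force: [-0.3, -1.8, 11.5]
grip_width: 0.0188
```

Run:
```python
from h import *
o=bot.get_obs();print(o['eef_pos'],o['ft_force'],o['ft_torque'],o['grip_width'])
snap('wrist','w8.png')
crop('w8.png',240,170,400,320,5,'w8c.png')
```

```text
[0.52572398 0.20307248 0.1129899 ] [-0.32747614 -1.75361113 11.48184916] [-0.23032477  0.18907119  0.07449832] 0.018843098038596035
```

View pics/w8c.png

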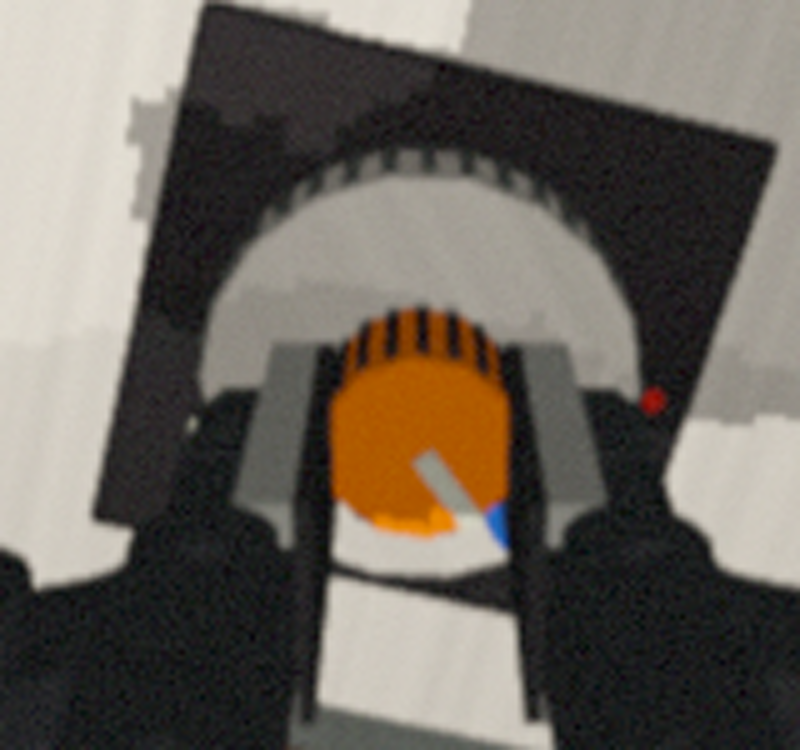

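Emit:
{"method": "carry_out", "body": {"moves": [[0,0,0,-0.04,-1],[0,0,0,-0.08,-1],[0,0,0,-0.12,-1],[0,0,0,-0.16,-1],[0,0,0,-0.2,-1],[0,0,0,-0.2,-1]]}}

```text
clock: 9.3
eef_pos: [0.5257, 0.203, 0.113]
tool_rot: [-0.233, 0.973, 0.001, 0.001]
ft_force: [-1.4, -1.6, 11.8]
grip_width: 0.0187
```

Run:
```python
from h import *
o=bot.get_obs();print(o['eef_pos'],o['ft_force'],o['ft_torque'],o['grip_width'])
snap('wrist','w9.png')
crop('w9.png',240,170,400,320,5,'w9c.png')
```

```text
[0.52570306 0.20302241 0.11298285] [-1.3691525  -1.63024556 11.80132365] [-0.33596416  0.26839977  0.04137702] 0.018681866144770312
```

View pics/w9c.png

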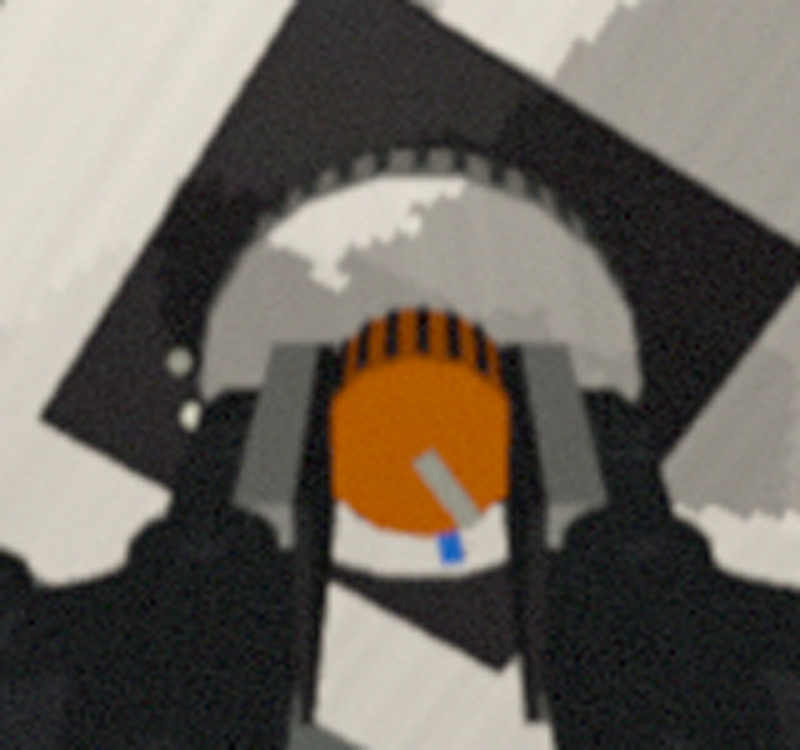

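Run:
```python
from h import *
m={'fovy': 70.9723052555176, 'cx': 323.506040361491, 'cy': 201.7954105526366, 'eye': np.array([0.45159697, 0.23687741, 0.37514142]), 'rotation': np.array([-0.1187308 , -0.07938601,  0.54914955,  0.82342919])}
c=np.array([.5252,.2041])
def ang(x,y,z):
    d=onz(m,270+x/6,140+y/6,z)[:2]-c; return np.degrees(np.arctan2(d[1],d[0])),np.linalg.norm(d)
print('red',ang(261,170,.068),'line tip',ang(361,340,.0997),'blue',ang(379,231,.08),ang(354,270,.08))
d=onz(m,270+361/6,140+340/6,.0997)-onz(m,270+316/6,140+370/6,.0997); print(np.degrees(np.arctan2(d[1],d[0])))
m=imaging.camera_model('wrist'); print('blue now',[ (np.degrees(np.arctan2(*(onz(m,240+x/5,170+y/5,.08)[:2]-[.5254,.2036])[::-1])),np.linalg.norm(onz(m,240+x/5,170+y/5,.08)[:2]-[.5254,.2036])) for x,y in [(452,562),(446,536)]])
d=onz(m,240+470/5,170+520/5,.0965)-onz(m,240+425/5,170+457/5,.0965); print('line now',np.degrees(np.arctan2(d[1],d[0])))
```

```text
red (np.float64(174.84865063809383), np.float64(0.029858599240888555)) line tip (np.float64(95.89515657156963), np.float64(0.010071539562877629)) blue (np.float64(124.9821635598469), np.float64(0.02316614608478594)) (np.float64(124.63495621308576), np.float64(0.014778114144729222))
102.17882813683082
blue now [(np.float64(127.17319315135914), np.float64(0.025299670230392514)), (np.float64(126.91448623591712), np.float64(0.021565548760299362))]
line now 149.56211616035347
```

Emit:
{"method": "carry_out", "body": {"moves": [[0,0,0,-0.04,-1],[0,0,0,-0.08,-1],[0,0,0,-0.12,-1],[0,0,0,-0.16,-1],[0,0,0,-0.2,-1],[0,0,0,-0.22,-1],[0,0,0,-0.22,-1]]}}

```text
clock: 10.05
eef_pos: [0.5257, 0.203, 0.113]
tool_rot: [-0.396, 0.918, 0.001, 0.001]
ft_force: [-0.8, -1.6, 12.3]
grip_width: 0.0186
```

Run:
```python
from h import *
o=bot.get_obs();print(o['eef_pos'],o['ft_force'],o['ft_torque'],o['grip_width'])
snap('wrist','w10.png')
crop('w10.png',240,170,400,320,5,'w10c.png')
```

```text
[0.52569276 0.20298764 0.11297852] [-0.81692073 -1.60747543 12.34626384] [-0.36678529  0.27748143  0.03653716] 0.018629645237469523
```

View pics/w10c.png

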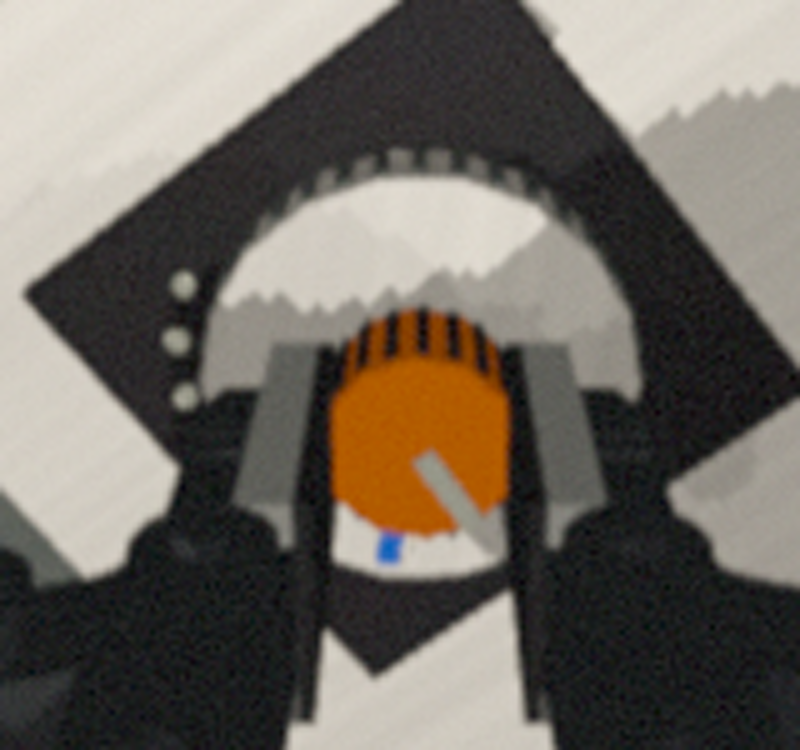

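Emit:
{"method": "carry_out", "body": {"moves": [[0,0,-0.003,-0.02,-1],[0,0,-0.003,-0.03,-1],[0,0,-0.003,-0.04,-1],[0,0,-0.003,-0.04,-1],[0,0,-0.003,-0.04,-1]]}}

```text
clock: 10.6
eef_pos: [0.5257, 0.203, 0.1132]
tool_rot: [-0.425, 0.905, 0.001, 0.001]
ft_force: [-0.6, -1.3, 11.6]
grip_width: 0.0184
```

Run:
```python
from h import *
m=imaging.camera_model('wrist')
o=bot.get_obs();print(o['eef_pos'],o['ft_force'],o['ft_torque'],o['grip_width'])
d=onz(m,240+490/5,170+545/5,.0965)-onz(m,240+425/5,170+457/5,.0965); print('line now',np.degrees(np.arctan2(d[1],d[0])))
```

```text
[0.52570692 0.20301457 0.113212  ] [-0.56759471 -1.30075665 11.60980847] [-0.26739113  0.165019   -0.05091021] 0.018410765168117765
line now 173.8434027042487
```

Emit:
{"method": "carry_out", "body": {"moves": [[0,0,-0.01,0,-1],[0,0,-0.02,0,-1],[0,0,-0.03,0,-1],[0,0,-0.04,0,-1],[0,0,-0.045,0,-1],[0,0,-0.045,0,-1],[0,0,-0.045,0,-1]]}}

```text
clock: 11.3
eef_pos: [0.5256, 0.203, 0.1165]
tool_rot: [-0.425, 0.905, 0.001, 0.0]
ft_force: [1.6, -0.2, 5.6]
grip_width: 0.0184
```

Run:
```python
from h import *
o=bot.get_obs();print(o['eef_pos'],o['ft_force'],o['ft_torque'],o['grip_width'])
```

```text
[0.52562545 0.20300976 0.11648891] [ 1.55425537 -0.17664311  5.55206349] [-0.12346826 -0.31445446 -0.03568185] 0.018400428832295063
```

Emit:
{"method": "carry_out", "body": {"moves": [[0,0,-0.006,0,-1],[0,0,-0.009,0,-1],[0,0,-0.009,0,-1],[0,0,-0.009,0,-0.7],[0,0,-0.009,0,-0.5],[0,0,-0.009,0,-0.4],[0,0,-0.009,0,-0.2],[0,0,-0.009,0,0],[0,0,-0.009,0,0],[0,0,-0.1,0,0],[0,0,-0.3,0,0],[0,0,-0.44,0,0],[0,0,-0.44,0,0],[0,0,-0.44,0,0]]}}

```text
clock: 12.7
eef_pos: [0.5259, 0.2021, 0.1605]
tool_rot: [-0.424, 0.905, -0.0, 0.0]
ft_force: [0.9, -0.7, -0.6]
grip_width: 0.0429
```

Run:
```python
from h import *
im,m=snap('wrist','w11.png'); snap('scene','s11.png')
o=bot.get_obs();print(o['eef_pos'],o['ft_force'],o['ft_torque'],o['joint_pos'])
print(proj(m,[.5252,.2041,.0997]))
crop('w11.png',245,140,405,290,5,'w11c.png')
crop('s11.png',320,180,420,270,7,'s11c.png')
crop('scene0.png',320,180,420,270,7,'s0c.png')
np.save('m11.npy',m,allow_pickle=True)
```

```text
[0.52520361 0.2018752  0.15935927] [ 0.22650975  0.12100124 -0.38050936] [-0.02282087 -0.01183852 -0.0052275 ] [ 3.66978594e-01  4.22368713e-01  4.86991083e-03  1.15480808e+00
 -2.84625494e-05 -2.08031282e+00]
[322.09706829 229.65336771]
```

View pics/w11c.png

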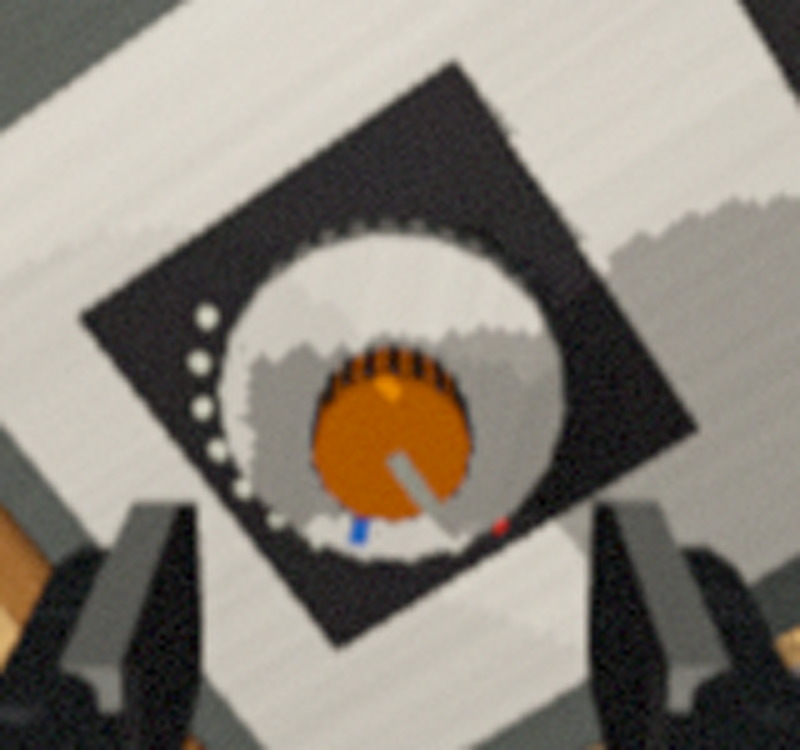

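View pics/s11c.png

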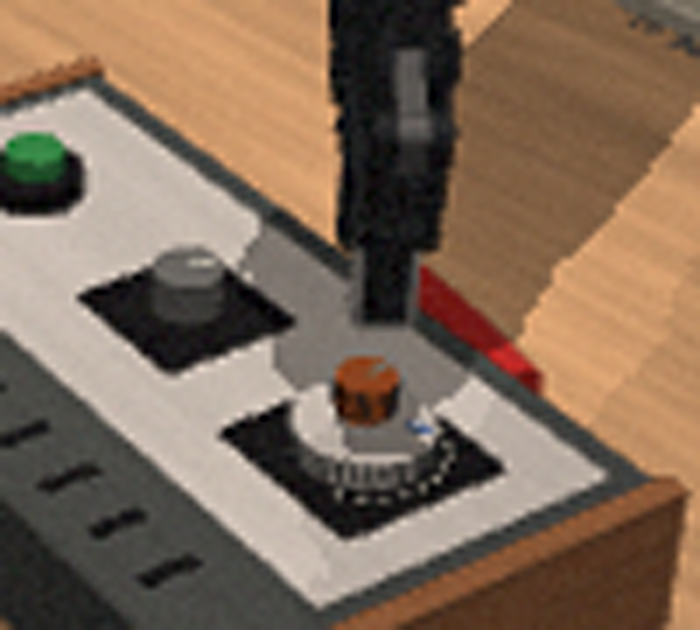

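View pics/s0c.png

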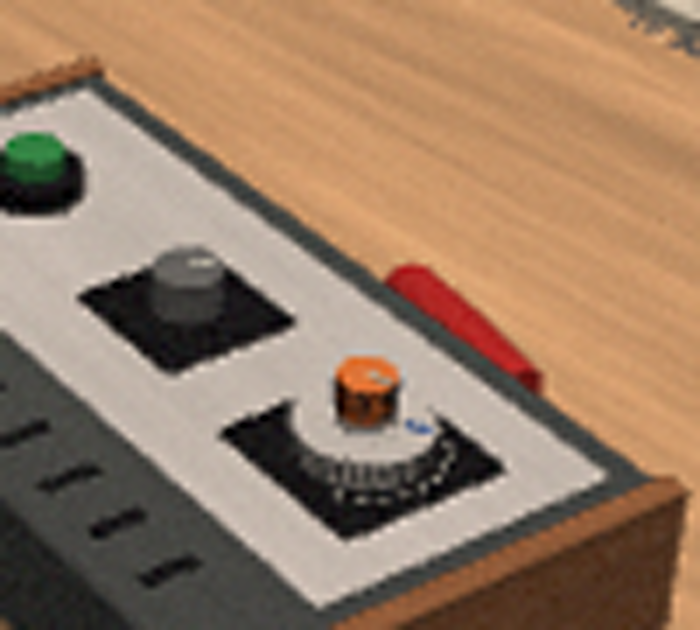

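Run:
```python
from h import *
m=imaging.camera_model('wrist')
P=lambda x,y,z: onz(m,245+x/5,140+y/5,z)[:2]
A=lambda d: np.degrees(np.arctan2(d[1],d[0]))
pl=np.mean([P(80,318,.068),P(456,62,.068),P(697,430,.068),P(338,648,.068)],0)
k=P(391,443,.0997); print('plate c',pl,'knob',k)
print('red',A(P(501,526,.068)-pl),'line',A(P(450,535,.0997)-P(393,455,.0997)),'blue',A(P(359,543,.08)-pl),np.linalg.norm(P(359,543,.08)-pl))
e,r=tool();print(e)
```

```text
plate c [0.52370827 0.20293179] knob [0.52479358 0.20240427]
red 174.13482612615377 line 173.66858055172082 blue 127.60811888766901 0.024146104516611464
[0.52520361 0.2018752  0.15935927]
```

Run:
```python
from h import *
print(shift([.505,-.006,.19]))
```

```text
[ 1.7272 -1.1746 -0.3049]
```

Emit:
{"method": "carry_out", "body": {"moves": [[0.3,-0.2,-0.3,0,0],[0.6,-0.4,-0.3,0,0],[0.87,-0.59,-0.3,0,-1],[0.87,-0.59,-0.3,0,-1]]}}

```text
clock: 13.2
eef_pos: [0.5144, 0.0941, 0.1894]
tool_rot: [-0.422, 0.906, -0.0, -0.001]
ft_force: [0.2, 0.7, 0.1]
grip_width: 0.0143
```

Emit:
{"method": "carry_out", "body": {"moves": [[0.3,-0.2,0,0.09,-1],[0.6,-0.4,0,0.18,-1],[0.87,-0.59,0,0.27,-1],[0.87,-0.59,0,0.36,-1],[0.87,-0.59,0,0.45,-1],[0.87,-0.59,0,0.5,-1],[0.87,-0.59,0,0.5,-1],[0.87,-0.59,0,0.5,-1]]}}

```text
clock: 14.0
eef_pos: [0.5049, -0.0067, 0.1895]
tool_rot: [-0.047, 0.999, 0.0, -0.001]
ft_force: [0.4, 0.8, 0.6]
grip_width: 0.0002
```

Run:
```python
from h import *
im,m=snap('wrist','w12.png')
o=bot.get_obs();print(o['eef_pos'],o['ft_force'],o['joint_pos'],o['grip_width'])
```

```text
[ 0.50497433 -0.00671086  0.18963279] [ 0.18524579  0.09028582 -0.18167996] [-1.33553556e-02  2.90415528e-01 -1.06178191e-01  1.17511922e+00
  1.20815572e-04 -1.67726348e+00] -1.1957206598987439e-05
```

View pics/w12.png

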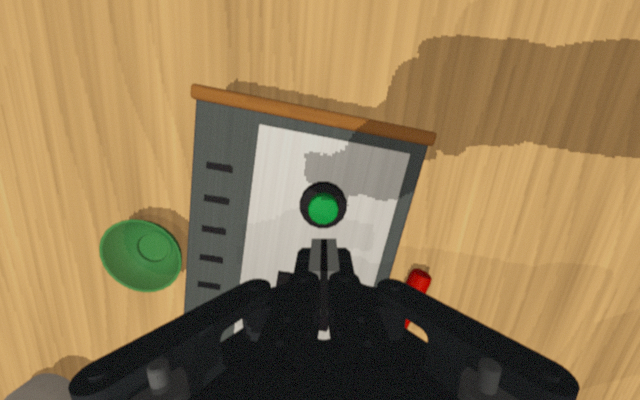

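Run:
```python
from h import *
m=imaging.camera_model('wrist'); h=cv2.cvtColor(cv2.imread('pics/w12.png'),cv2.COLOR_BGR2HSV)
k=cv2.inRange(h,(50,100,40),(75,255,255)); n,l,s,c=cv2.connectedComponentsWithStats(k)
for i in range(1,n):
    if s[i,4]>100: print(s[i],c[i],[onz(m,*c[i],z).round(4) for z in (.08,.09)],[shift([*onz(m,*c[i],z)[:2],.125]) for z in (.08,.09)])
```

```text
[308 192  31  33 805] [322.83850932 208.2931677 ] [array([ 0.5046, -0.0047,  0.08  ]), array([ 0.5049, -0.008 ,  0.09  ])] [array([0.0014, 0.0198, 0.6463]), array([ 0.0015, -0.0127,  0.6463])]
[ 100  220   81   71 4513] [140.50254819 254.87923776] [array([0.664 , 0.0543, 0.08  ]), array([0.6573, 0.0485, 0.09  ])] [array([-1.6405,  0.4592,  0.645 ]), array([-1.5687,  0.4075,  0.645 ])]
```

Emit:
{"method": "carry_out", "body": {"moves": [[0,0,0.25,0,-1],[0,0,0.45,0,-1],[0,0,0.57,0,-1],[0,0,0.6,0,-1],[0,0,0.6,0,-1],[0,0,0.6,0,-1]]}}

```text
clock: 14.65
eef_pos: [0.5059, -0.0071, 0.1309]
tool_rot: [-0.046, 0.999, -0.0, 0.001]
ft_force: [-0.2, 0.0, 1.0]
grip_width: -0.0001
```

Run:
```python
from h import *
snap('scene','s13.png');snap('wrist','w13.png')
crop('s13.png',280,150,380,240,7,'s13c.png')
o=bot.get_obs();print(o['eef_pos'],o['ft_force'])
```

```text
[ 0.50593559 -0.00710285  0.13113094] [-0.24766899 -0.41681557  0.48259044]
```

View pics/s13c.png

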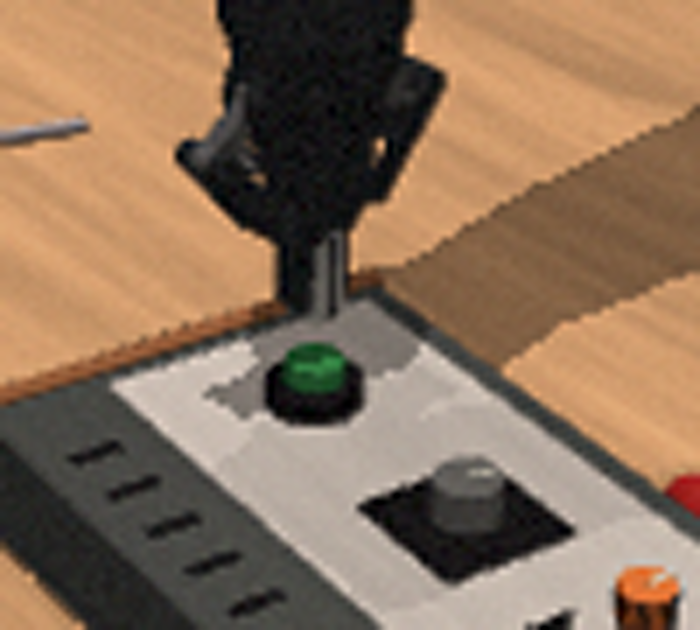

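View pics/w13.png

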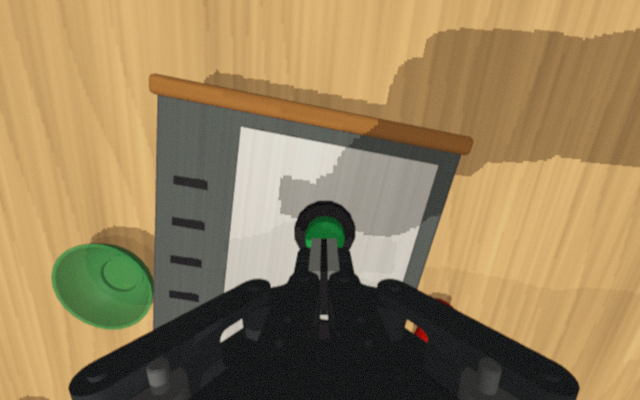

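Emit:
{"method": "carry_out", "body": {"moves": [[0,0,0.06,0,-1],[0,0,0.1,0,-1],[0,0,0.14,0,-1],[0,0,0.14,0,-1]]}}

```text
clock: 15.15
eef_pos: [0.5045, -0.0071, 0.1153]
tool_rot: [-0.046, 0.999, 0.0, -0.001]
ft_force: [-0.2, 0.4, -0.4]
grip_width: 0.0002
```

Emit:
{"method": "carry_out", "body": {"moves": [[0,0,0.02,0,-1],[0,0,0.03,0,-1],[0,0,0.03,0,-1]]}}

```text
clock: 15.45
eef_pos: [0.5051, -0.0071, 0.113]
tool_rot: [-0.046, 0.999, -0.0, -0.0]
ft_force: [1.6, -0.8, 0.1]
grip_width: -0.0001
```

Emit:
{"method": "carry_out", "body": {"moves": [[0,0,0.02,0,-1],[0,0,0.03,0,-1],[0,0,0.03,0,-1]]}}

```text
clock: 15.75
eef_pos: [0.5054, -0.0071, 0.1103]
tool_rot: [-0.046, 0.999, -0.0, 0.0]
ft_force: [0.8, -0.8, 1.9]
grip_width: 0.0001
```

Emit:
{"method": "carry_out", "body": {"moves": [[0,0,0.02,0,-1],[0,0,0.03,0,-1],[0,0,0.03,0,-1]]}}

```text
clock: 16.05
eef_pos: [0.5054, -0.0071, 0.1073]
tool_rot: [-0.046, 0.999, -0.0, 0.0]
ft_force: [0.3, -0.6, 3.8]
grip_width: -0.0002
```

Run:
```python
from h import *
snap('scene','s14.png')
crop('s14.png',280,150,380,240,7,'s14c.png')
o=bot.get_obs();print(o['eef_pos'],o['ft_force'])
```

```text
[ 0.50542463 -0.00710537  0.10734765] [-0.23383543  0.32003214  3.41589774]
```

View pics/s14c.png

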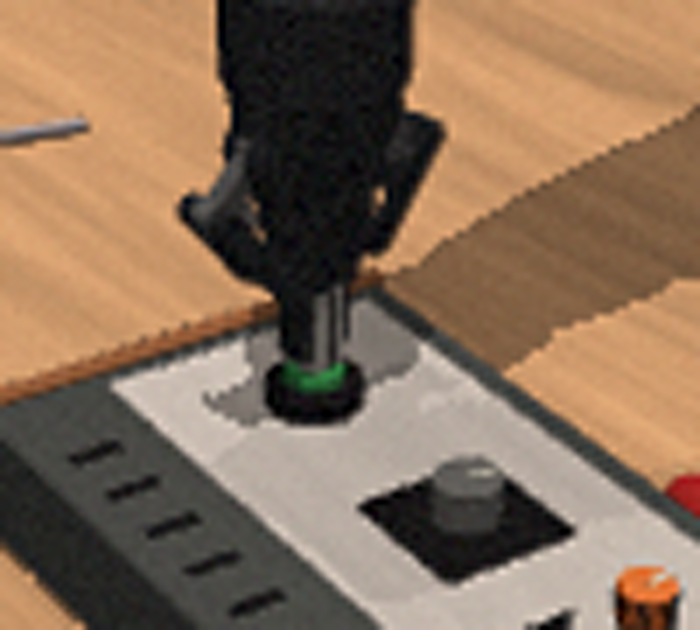

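Emit:
{"method": "carry_out", "body": {"moves": [[0,0,0.02,0,-1],[0,0,0.03,0,-1],[0,0,0.03,0,-1]]}}

```text
clock: 16.4
eef_pos: [0.5055, -0.0071, 0.105]
tool_rot: [-0.046, 0.999, -0.0, 0.001]
ft_force: [-1.5, 0.2, 9.7]
grip_width: -0.0002
```

Emit:
{"method": "carry_out", "body": {"moves": [[0,0,0.01,0,-1],[0,0,0.015,0,-1],[0,0,0.015,0,-1],[0,0,0.015,0,-1]]}}

```text
clock: 16.8
eef_pos: [0.5055, -0.0071, 0.1048]
tool_rot: [-0.046, 0.999, -0.0, 0.001]
ft_force: [-4.5, 0.4, 17.0]
grip_width: -0.0001
```

Emit:
{"method": "carry_out", "body": {"moves": [[0,0,-0.05,0,-1],[0,0,-0.15,0,-1],[0,0,-0.4,0,-1],[0,0,-0.7,0,-1],[0,0,-0.7,0,-1],[0,0,-0.7,0,-1]]}}

```text
clock: 17.4
eef_pos: [0.5052, -0.0071, 0.1729]
tool_rot: [-0.046, 0.999, -0.0, 0.0]
ft_force: [-0.2, 0.6, 0.4]
grip_width: 0.0001
```

Run:
```python
from h import *
snap('scene','s15.png');snap('top','t15.png')
crop('s15.png',270,180,420,270,5,'s15c.png')
o=bot.get_obs();print(o['eef_pos'],o['ft_force'],o['clock'])
a=cv2.imread('pics/scene0.png').astype(int);b=cv2.imread('pics/s15.png').astype(int)
d=np.abs(a-b).max(2)>60; cv2.imwrite('pics/d.png',d.astype('uint8')*255)
```

```text
[ 0.50413348 -0.00709895  0.17141957] [-0.5331407  -0.66423508  0.4021029 ] 17.5
```

View pics/s15c.png

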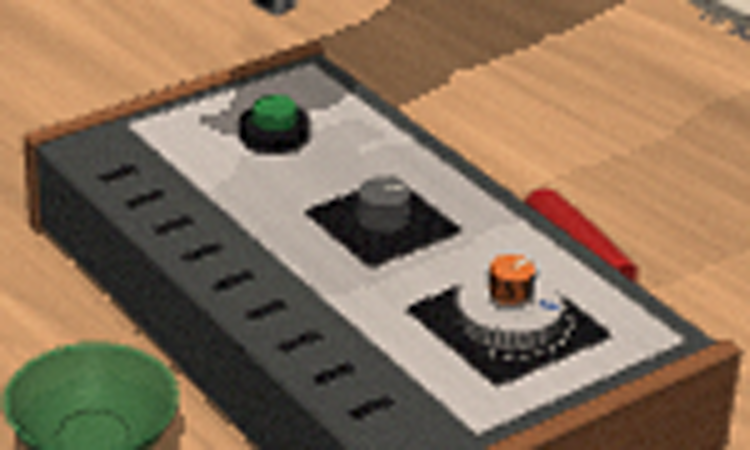

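View pics/d.png

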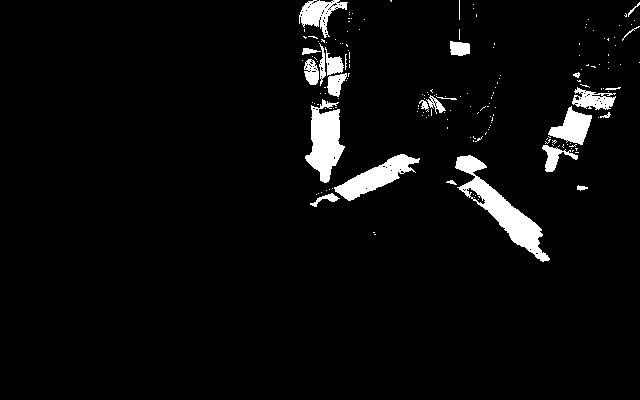

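Only the arm, its shadow and the knob's line differ from the first picture. The button and knob are up, and the ring mark is where it was at about crop (548,304). Handing in.

```bash
python3 -c "
from h import *
print(order.job_done())"
```

```text
the job is handed in; nothing more can be done
None
```

I turned the orange inner knob to OFF, let it spring up, then pressed the green button right down and released it. The job was handed in at about 17.5 s of the 64 s. No verdict was reported.

**Knob:** I gripped it and pushed it in before turning, holding about 11–12.4 N (roughly 3–3.7 mm in, short of the ring at 4.7 mm). I then turned it about 73° anticlockwise. The wrist moment about the vertical stayed under 0.1 N m at each check while turning, against the 0.45 N m limit. It was then raised while still gripped and let go.

**Button:** With the fingers closed I pressed until it bottomed, about 6 mm of travel with the force rising to 17 N, then let it go.

**Last checks:**
- **OFF position:** the white line stood at 173.7° and the red OFF dot at 174.1°. The knob looked fully up in the scene picture.
- **Button:** it was up again after release.
- **Everything else:** comparing the first and last scene pictures, only the arm, its shadow and the knob's line differed. The grey knob and the loose wares in view had not moved.
- **Ring mark (slight disagreement):** the wrist camera put it at about 125° at the start and 127.6° after parking. That is roughly 1.1 mm, which I took as measuring error and is inside the 3 mm limit. The scene pictures show no movement of it.

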